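Find the lifting point of a roller bar and hang it over into its cradle

ROBOT

A 6-joint arm with a two-finger parallel gripper is mounted at the origin on the work surface. World frame = base frame: x ahead of the robot, y to its left, z up, the work surface at z = 0. Lengths are in m, angles in rad, forces in N, time in s.
With the tool pointing down it reaches from about 0.375 to 0.9 m from the base axis. Payload 3.1 kg.
Tool frame: the origin (TCP) lies midway between the tips of the shut fingers; the grasp point (between the pads) lies env.tcp_to_grasp behind it (env.tcp_to_grasp is the distance from the TCP to the grasp point, in m); z points along the fingers, y is the line along which they close (so a half turn about z gives the same grasp; the last joint's range is limited). The gripper opens to 85 mm and grips with 20 to 120 N. Pads are 22 mm wide; open, the fingers measure 114 mm over their backs; the gripper's body (76 mm by 85 mm) begins 54 mm behind the grasp point. The pads swing forward as they close: fully open they stand 13 mm farther back than shut.
Start: joints at [-1.415, 0.527, 1.433, -0, 1.181, -0.178], TCP at [0.205, -0.59, 0.231] pointing down, gripper open.
Joint ranges: [-3.08, 3.08], [-0.75, 2.2], [0.22, 2.44], [-1.43, 4.57], [0, 2.65], [-2.85, 2.85]. Speed limits (rad/s): [2.79, 2.79, 3.14, 3.14, 3.14, 3.14].

INTERFACE

Orientations are given as a rotation vector (axis times angle).
In Python, from plant import env gives the robot as it stands. The module is installed in compiled form; this text tells all that it offers. Calls block until the motion is done:
- env.movep(position, orientation): joint-space move of the TCP to a pose.
- env.move_linear(position, ori=None, speed=0.15): straight line of the TCP; ori=None keeps the orientation; speed is the mean speed in m/s.
- env.move_joints(angles): joint-space move.
- env.ungrasp() and env.gripper_close(grip_force=None): open the fingers fully, or close them until they stop; grip_force is the grip in N (None keeps the last).
- env.pause(seconds).
- env.inverse_kinematics(position, orientation): joint angles nearest the present ones, or None.
- env.get_obs(): the state.
- env.get_image(name): name is "side" or "top"; returns a dict with "frame" (400x640x3 uint8, red, green, blue), "z_map" (400x640 float32, m along the optical axis (not along the pixel's ray), 0 where there is no reading), "K" (3x3 intrinsics, pixels), "world_to_cam" (4x4, takes a point from world to camera coordinates). Camera axes: x right, y up, looking along -z (the intrinsics and any distortion apply to the point x, -y, -z); pixel columns grow to the right and rows downward; lengths in m; the calibration is good to about 2 mm. A picture is of the moment at which its call begins.
A pose or a line that the arm cannot do raises env.MotionError and nothing moves.
- env.job_done(): hands the job in, once; it reports no verdict.
Trained networks look in a picture, given as the dict that the camera call returned (one of the last four; its "shot" number tells which), for a name from the list of things; names that differ only in an ending like _2 or _b are one class to them, and where a whole thing is asked for, a point or a joint stands for the part that bears it (a point fixed in the world has none). Each returns a list of dicts, best first, with "p" (0 to 1); they miss things now and then, are a little off and sometimes report something else, mostly with a low value. They report only what shows in the picture. A call takes as long as a camera call.
- env.look_for(picture, thing): "at" ([x, y, z] in m, in world coordinates, good to about 4 mm: the middle of the surface that is visible of it).
The state is a dict: "t": time; "qpos": joint angles; "joint_vel": joint speeds; "joint_efforts": joint torques, N m; "tool_pos": TCP position; "tool_rot": TCP orientation; "contact_force": force on the tool from outside, world axes, zero at the start; "wrist_torque": the same for the moment, N m; "width": finger opening in m.
Only numpy, scipy, OpenCV 4.12 (cv2) and the standard library are available. Lean on these libraries where they do the work, as an engineer would, in place of code of your own. Each camera call takes 0.05 s, during which the arm holds its last target. There are 200 camera calls.

TASK

The roller bar waiting in the dark stand has rollers of unequal hidden weight: by the red eye, slide its clamp along the bar and try small gentle lifts until the bar balances, then lift it by the eye well clear of the stand, hanging level and still, and lower it gently into both saddles of the white cradle and let go. Never let the bar tip steeply, force it hard against stand or cradle, or disturb the other things on the bench.

Things in the scene. Friction and masses are not known exactly. Their poses are not given: they have to be found in the camera images.
- bar: the roller bar: square steel bar 20 x 20 x 370 mm along its y, z up, origin at its centre (75 mm above the table in the dark stand). Rollers at y = +-115 mm hide different weights: the balance point lies up to 55 mm to either side of the middle. Dark square collars, 8 mm wide, at y = +-131 mm. 0.5 to 1 kg with clamp and eye.
- roller_p: black rubber roller fixed on the bar at y = +115 mm, 60 mm across, 24 mm wide, hidden weight; origin at its centre
- roller_n: its twin at y = -115 mm, which looks alike but hides another weight
- clamp (a joint): where the yellow sliding clamp (36 mm long sleeve) stands along the bar's y, in m from the bar's middle; hard stops at +-0.075. Friction holds it: about 2 N slides it, and it keeps its place when let go or lifted
- eye_grip (a point): centre of the red lifting eye's grip block: 36 mm across the bar, 16 mm along the bar (best gripped on these two faces, fingers closing along the bar), 36 mm tall; z up when upright. 83 mm above the bar's axis
- eye: the same red eye, origin on its pivot pin, 38 mm below the grip's centre and 45 mm above the bar's axis. The pin lies across the bar and is carried by the clamp: lifted by the eye, the bar swings freely about it (weak spring, +-0.6 rad) and its heavy side hangs low. The bar's centre of mass is on its axis; the clamp and eye ride along with the pin (0.11 kg together)
- stand: dark steel assembly stand where the bar waits; origin under its centre on the table, y along the bar. Two U-saddles at y = +-158 mm, each 20 mm long in y (the bar has 13 mm end play each way between the collars), slot 26 mm wide, floor 65 mm above the table, slot walls 24 mm high, then a flared mouth to 107 mm above the table
- cradle: white cradle on a bright steel plate, where the bar must go; origin under its centre on the table, y along the bar's place. Two U-saddles and end play like the stand's (y = +-158 mm, slot 26 mm wide, 20 mm long), floor 105 mm above the table, flared mouth up to 147 mm
- cradle_seat (a point): where the bar's centre lies when seated in the white cradle (115 mm above the cradle's origin), y along the bar; either way round is right
- spare_roller: black rubber roller lying flat, 60 mm across, 24 mm high; origin under its centre (leave it alone)
- cap_screw: dark socket cap screw standing on its head, 24 mm across, 50 mm high; origin under its centre (leave it alone)
- grease_jar: orange jar with black cap, 52 mm across, 60 mm high; origin under its centre (leave it alone)
- wrench: steel wrench lying flat, 190 mm long; origin under its middle (leave it alone)
- screwdriver: screwdriver lying flat; origin under its middle (leave it alone)
- gauge_block: ground steel block 50 x 50 x 25 mm; origin under its centre (leave it alone)
- setting_pin: brass pin with a head, 34 mm across, 58 mm high; origin under its centre (leave it alone)

How it is judged:
By the outcome, as a careful person would: the job done as asked, in the order asked, and still so for the second after the job is handed in, with the robot touching nothing.
It also fails if it takes over 72 s, if anything falls off the work surface, if the arm or the gripper's body presses on something with over 40 N, if the wrist force passes 120 N, or if a joint passes its speed limit or range.

## Working session

There is one attempt and no reset: what is moved stays moved. The work goes in short steps, each a Python script; the robot and the scene stay as the last script left them, time stands still between calls to the robot, and variables do not carry over. Pictures are saved under pics/ and viewed, on a budget of 10 in all, crops included, one or two more only if the job needs it, and the job is handed in when it is done.

```bash
mkdir -p pics; cat > h.py <<'E'
from plant import env
import numpy as np, cv2
def world(p):
    z=p["z_map"];K=p["K"];v,u=np.indices(z.shape)
    c=np.stack([(u-K[0,2])/K[0,0]*z,-(v-K[1,2])/K[1,1]*z,-z,np.ones_like(z)],-1)
    return (c@np.linalg.inv(p["world_to_cam"]).T)[...,:3]
def save(p,n): cv2.imwrite(f"pics/{n}.png",p["frame"][...,::-1])
E
python3 - <<'E'
from h import *
np.set_printoptions(precision=4,suppress=True)
for c in("top","side"):
    p=env.get_image(c);save(p,c+"0");np.savez(f"{c}0.npz",**p)
    print(c,p["K"].tolist(),np.linalg.inv(p["world_to_cam"])[:3,3])
    for n in("eye_grip","clamp","roller_p","bar","stand","cradle","spare_roller","cap_screw","grease_jar","wrench","screwdriver","gauge_block","setting_pin"):
        print(n,[(np.round(d["at"],3).tolist(),round(d["p"],2)) for d in env.look_for(p,n)[:3]])
o=env.get_obs();print(o,env.tcp_to_grasp)
E
```

```text
top [[486.0252731243206, 0.0, 319.02960302457876], [0.0, 486.0252731243206, 191.08320823805352], [0.0, 0.0, 1.0]] [ 0.4688 -0.0071  1.1981]
eye_grip [([0.505, 0.279, 0.175], 0.58)]
clamp [([0.506, 0.282, 0.128], 0.98), ([0.53, -0.006, 0.022], 0.63)]
roller_p [([0.494, 0.37, 0.098], 0.86), ([0.516, 0.14, 0.102], 0.75), ([0.497, 0.247, 0.009], 0.64)]
bar [([0.505, 0.277, 0.086], 0.9)]
stand [([0.498, 0.249, 0.011], 0.74)]
cradle [([0.52, -0.271, 0.013], 0.8)]
spare_roller [([0.53, -0.007, 0.021], 0.96), ([0.374, 0.051, 0.023], 0.2)]
cap_screw [([0.454, 0.008, 0.017], 0.6)]
grease_jar [([0.644, -0.002, 0.06], 0.89)]
wrench [([0.749, 0.203, 0.009], 0.79)]
screwdriver [([0.744, -0.254, 0.019], 0.71)]
gauge_block [([0.371, 0.052, 0.023], 0.91)]
setting_pin [([0.529, -0.005, 0.026], 0.63), ([0.372, -0.056, 0.061], 0.53)]
side [[418.53345350292625, 0.0, 319.2911261097611], [0.0, 418.53345350292625, 202.11381107040992], [0.0, 0.0, 1.0]] [-0.0318  0.5732  0.6133]
eye_grip []
clamp [([0.49, 0.295, 0.117], 0.78), ([0.362, -0.042, 0.046], 0.47)]
roller_p [([0.5, 0.153, 0.09], 0.8), ([0.481, 0.379
[... 331 characters left out ...]
, 0.044], 0.56)]
wrench [([0.753, 0.212, 0.007], 0.76)]
screwdriver [([0.746, -0.238, 0.017], 0.54), ([0.752, 0.21, 0.006], 0.17)]
gauge_block [([0.372, 0.062, 0.019], 0.96)]
setting_pin [([0.362, -0.042, 0.044], 0.85)]
{'t': 1.4, 'qpos': array([-1.4155,  0.5275,  1.4327, -0.    ,  1.1814, -0.1785]), 'joint_vel': array([ 0.0008,  0.    , -0.0005, -0.0011,  0.0026, -0.0001]), 'joint_efforts': array([ -0.0001, -44.2316, -17.8414,  -0.0001,   0.0009,   0.    ]), 'tool_pos': array([ 0.2048, -0.5905,  0.2313]), 'tool_rot': array([ 3.0979,  0.5219, -0.    ]), 'contact_force': array([-0.0849,  0.6772, -0.4651]), 'wrist_torque': array([-0.044 , -0.0371, -0.0274]), 'width': 0.0855310379583035} 0.0187
```

View pics/top0.png

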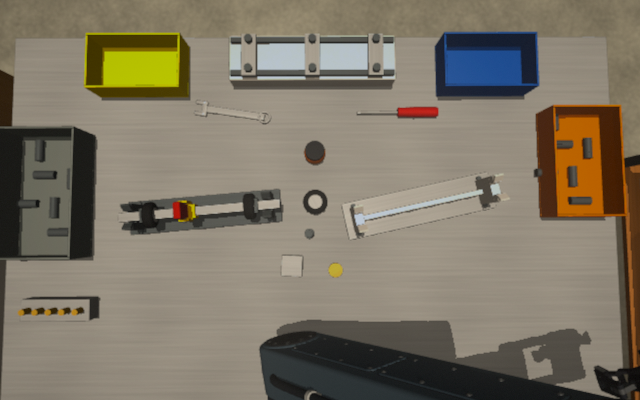

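View pics/side0.png

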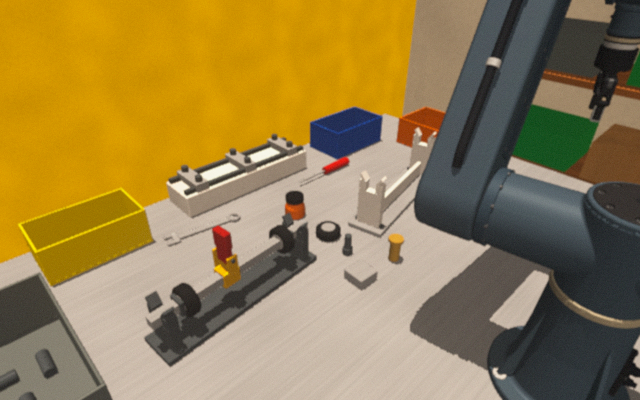

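```bash
python3 - <<'E'
import numpy as np,cv2
from h import world
p=dict(np.load("top0.npz"));w=world(p);f=p["frame"].astype(int);hsv=cv2.cvtColor(p["frame"],cv2.COLOR_RGB2HSV)
np.set_printoptions(precision=4,suppress=True)
def rep(n,m):
    q=w[m&(p["z_map"]>0)]
    if len(q)<5: print(n,len(q));return
    r=cv2.minAreaRect((q[:,:2]*1000).astype(np.float32))
    print(n,len(q),q.mean(0),q.min(0),q.max(0),"rect",np.array(r[0]),r[1],r[2])
X,Y,Z=w[...,0],w[...,1],w[...,2]
st=(abs(Y-.26)<.22)&(abs(X-.5)<.1)
cr=(abs(Y+.27)<.24)&(abs(X-.51)<.12)
red=((hsv[...,0]<8)|(hsv[...,0]>172))&(hsv[...,1]>120)
yel=(abs(hsv[...,0].astype(int)-27)<8)&(hsv[...,1]>120)
rep("redtop",st&red&(Z>.165)); rep("red",st&red);rep("yel",st&yel)
rep("bar z",st&(abs(Z-.085)<.006)&(abs(X-.505)<.03))
rep("rollers hi",st&(abs(Z-.1)<.008)&~yel&~red)
for a,b in((.095,.112),):
  rep("st+",st&(abs(Z-.107)<.006)&(Y>.39));rep("st-",st&(abs(Z-.107)<.006)&(Y<.125))
for s in(1,-1):
  m=cr&(abs(Z-.147)<.006)&((Y+.27)*s>0);rep("cr%d"%s,m)
rep("crplate",cr&(Z>.004)&(Z<.03))
E
```

```text
redtop 144 [0.5042 0.2829 0.174 ] [0.4876 0.2748 0.1651] [0.5214 0.2927 0.1813] rect [504.505  283.7578] (34.594444274902344, 16.479141235351562) 3.3823049068450928
red 218 [0.5044 0.2829 0.1598] [0.4876 0.2744 0.0089] [0.5298 0.3424 0.1813] rect [508.347  308.2921] (69.8820571899414, 38.93247604370117) 86.5174560546875
yel 189 [0.5045 0.278  0.0991] [0.4818 0.2646 0.0088] [0.5346 0.3269 0.1568] rect [508.0915 295.1918] (62.0227165222168, 52.16620635986328) 88.50645446777344
bar z 1242 [0.506  0.2549 0.0849] [0.4759 0.0734 0.079 ] [0.5342 0.444  0.091 ] rect [504.9935 258.5936] (50.7479362487793, 370.9703674316406) 2.1110126972198486
rollers hi 690 [0.5059 0.2636 0.0998] [0.4628 0.0919 0.092 ] [0.5488 0.4306 0.108 ] rect [505.6902 261.0377] (58.714698791503906, 336.5587158203125) 4.761875152587891
st+ 54 [0.4946 0.4183 0.104 ] [0.4628 0.4068 0.1011] [0.5211 0.4297 0.1084] rect [492.5076 418.1713] (58.68544387817383, 19.089754104614258) 4.096870422363281
st- 51 [0.5169 0.1032 0.1043] [0.4901 0.0918 0.1011] [0.5488 0.1149 0.1091] rect [518.9051 103.3981] (58.420597076416016, 18.869230270385742) 5.16963005065918
cr1 62 [ 0.4829 -0.1072  0.1439] [ 0.4558 -0.1214  0.1411] [ 0.5142 -0.0915  0.1486] rect [ 484.9003 -106.732 ] (58.33123016357422, 20.032508850097656) 12.09900951385498
cr-1 59 [ 0.5521 -0.4142  0.1443] [ 0.5215 -0.4306  0.141 ] [ 0.5809 -0.3999  0.1496] rect [ 551.4783 -415.0195] (57.58736801147461, 21.757442474365234) 11.248295783996582
crplate 4536 [ 0.5162 -0.2571  0.0111] [ 0.3905 -0.5082  0.004 ] [ 0.6282 -0.0309  0.03  ] rect [ 509.4498 -269.4867] (237.4862518310547, 477.09234619140625) 0.11939695477485657
```

The top view shows the stand with the bar at left (saddles near px (125,215) and (268,205)) and the red eye at (183,211). The white cradle is at right (saddles (360,218) and (490,190)). The small objects sit in the middle column, x≈290–340. The side view agrees. Both saddle pairs measure 316 mm apart, which matches the given size.

```bash
cat >> h.py <<'E'
from scipy.spatial.transform import Rotation as Rn
np.set_printoptions(precision=4,suppress=True)
SP,SN=np.array([.4925,.4182]),np.array([.5189,.1034]); CP,CN=np.array([.4849,-.1067]),np.array([.5515,-.4150])
SC,CC=(SP+SN)/2,(CP+CN)/2; SB=(SP-SN)/np.linalg.norm(SP-SN); CB=(CP-CN)/np.linalg.norm(CP-CN)
def ori(b,s=1):
    y=s*np.array([*b,0]);z=np.array([0,0,-1.]);return Rn.from_matrix(np.c_[np.cross(y,z),y,z]).as_rotvec()
BINS=np.r_[np.arange(-.19,.195,.01)]
def prof(c,C=SC,B=SB,z0=.075,lat=.007,dz=(-.02,.06)):
    p=env.get_image(c);w=world(p)[p["z_map"]>0];d=w[:,:2]-C;s=d@B;l=d@np.array([B[1],-B[0]])
    m=(abs(l)<lat)&(w[:,2]>z0+.01+dz[0])&(w[:,2]<z0+.01+dz[1]);s=s[m];z=w[m,2]
    return p,np.array([np.median(z[k]) if (k:=(abs(s-x)<.005)).sum()>2 else np.nan for x in BINS])
def F(n=4):
    r=[]
    for _ in range(n): env.pause(.03);o=env.get_obs();r.append(np.r_[o["contact_force"],o["wrist_torque"]])
    return np.mean(r,0)
E
python3 - <<'E'
from h import *
g=np.array([.5043,.2838])
print(np.degrees(np.arctan2(-SB[0],SB[1])),np.degrees(np.arctan2(-CB[0],CB[1])))
for s in(1,-1):
    print(s,env.inverse_kinematics([*g,.26],ori(SB,s)),env.inverse_kinematics([*CC,.26],ori(CB,s)),env.inverse_kinematics([*CC,.26],ori(-CB,s)))
q=[env.inverse_kinematics([*g,.26],ori(SB,s)) for s in(1,-1)]
s=1 if abs(q[0][5])<abs(q[1][5]) else -1
env.movep([*g,.26],ori(SB,s));print(s,env.get_obs()["t"])
env.move_linear([*g,.145],speed=.12);env.pause(.2)
print("F0",F(),env.get_obs()["tool_pos"])
pr={}
for c in("top","side"):
    p,pr[c]=prof(c);print(c,pr[c]*1000);save(p,c+"1")
np.savez("base.npz",**pr)
env.gripper_close(40);env.pause(.2);o=env.get_obs();print("Fg",F(),o["width"],o["tool_pos"],o["t"])
E
```

```text
4.793765651942659 12.18991162778177
1 [ 0.3196  0.4327  1.5183  0.      1.1906 -1.3349] [-0.6589  0.4347  1.5147 -0.      1.1922 -2.4424] [-0.6589  0.4347  1.5147 -0.      1.1922  0.6992]
-1 [ 0.3196  0.4327  1.5183 -0.      1.1906  1.8067] [-0.6589  0.4347  1.5147 -0.      1.1922  0.6992] [-0.6589  0.4347  1.5147 -0.      1.1922 -2.4424]
1 4.6333
F0 [-0.0797  0.1176 -0.026   0.0112  0.0346  0.0025] [0.5045 0.2839 0.1454]
top [ 82.7901  83.4849  84.8439  84.6505  83.8827  84.9222  93.6431 103.5136
 103.6506  83.681   84.7286  83.4932  84.0277  84.7812  83.2786  85.2343
  85.2936      nan      nan      nan  89.175       nan      nan      nan
      nan      nan      nan      nan      nan      nan      nan      nan
      nan      nan      nan      nan      nan      nan      nan]
side [     nan  84.9425  85.6918  85.2193  85.2051  85.2333      nan 104.2234
 104.6517  91.7925  84.8127  85.266   84.7805  84.8326  84.865   85.0765
  85.0029  84.5765  85.0699  85.1202      nan      nan 120.7951  91.6356
  85.6165  84.9878  84.8316  85.2371  85.0581  84.905  104.7853 105.0068
  92.9471  85.6351  85.8598  85.6412  85.3433  85.2311  78.4277]
Fg [-0.3145  1.4966  0.898   0.3355  0.0604 -0.007 ] 0.015461159612334288 [0.5043 0.284  0.1451] 7.0083
```

```bash
cat >> h.py <<'E'
def lift(dz,sp=.02,settle=.5):
    p=env.get_obs()["tool_pos"];env.move_linear(p+[0,0,dz],speed=sp);env.pause(settle)
def dz_fit(sh,C=SC,B=SB,z0=.075):
    """height change of bar vs baseline along s: returns (mid height mm, slope deg)"""
    b=np.load("base.npz")["side"];p,q=prof("side",C,B,z0);ok=np.isfinite(b)&np.isfinite(q)&(abs(b-.085)<.002)&(abs(q-b-sh)<.03)
    s=BINS[ok];d=(q-b)[ok];k=np.polyfit(s,d,1)
    ok=abs(d-np.polyval(k,s))<.003;k=np.polyfit(s[ok],d[ok],1);return k[1]*1e3,np.degrees(k[0]),ok.sum(),p
E
python3 - <<'E'
from h import *
f0=F();print(dz_fit(0)[:3])
for i in range(2):
    lift(.003);print("F",F()-f0,env.get_obs()["tool_pos"]);r=dz_fit(0);print(r[:3])
save(r[3],"lift1");print(env.get_obs()["t"])
E
```

```text
(np.float64(-0.0028361361348359496), np.float64(-0.007746280129236499), np.int64(26))
F [ 0.3807 -3.1097 -6.8418 -0.5164 -0.0775 -0.0217] [0.5042 0.2839 0.148 ]
(np.float64(2.5182487094161785), np.float64(0.9473499812565479), np.int64(26))
F [ 0.401  -1.5773 -6.961  -0.2554 -0.0253 -0.0183] [0.5043 0.2841 0.1511]
(np.float64(5.148742086453764), np.float64(1.7375956506031118), np.int64(26))
9.3
```

```bash
cat >> h.py <<'E'
def slide(ds):
    p=env.get_obs()["tool_pos"];env.move_linear(p+np.r_[SB*ds,0],speed=.04);env.pause(.15)
def probe(n=2,h=.003):
    f0=F();r=None
    for i in range(n):
        lift(h,settle=.4);f=F();r=dz_fit(0);print("lift",(i+1)*h,"Fabs",f[:3],"Frel",(f-f0)[:3],"mid,deg",np.round(r[:3],2))
    return r
E
python3 - <<'E'
from h import *
lift(-.006,settle=.2);print(F(),dz_fit(0)[:3])
slide(-.048);print(F(),dz_fit(0)[:3],env.get_obs()["tool_pos"])
r=probe();save(r[3],"lift2");print(env.get_obs()["t"])
E
```

```text
[-0.115   2.1151 -3.8531  0.4682  0.0335 -0.0254] (np.float64(-0.10608500992561924), np.float64(-0.07302775428588498), np.int64(26))
[-0.1291 -0.1785 -3.3338 -0.0676  0.0366  0.0018] (np.float64(0.03733362642852411), np.float64(0.04080141731603969), np.int64(19)) [0.5083 0.2362 0.1451]
lift 0.003 Fabs [-0.2324 -0.2437 -6.3287] Frel [ 0.0293  0.727  -3.0506] mid,deg [ 3.3   1.07 19.  ]
lift 0.006 Fabs [-0.2919  0.497  -6.3529] Frel [-0.0303  1.4677 -3.0748] mid,deg [ 6.53  2.36 19.  ]
13.7167
```

View pics/lift2.png

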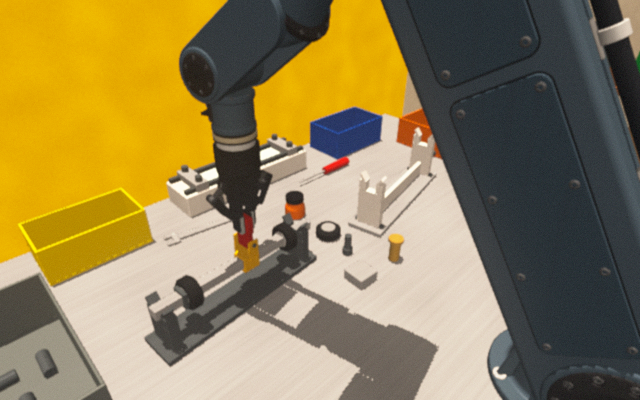

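The picture shows the clamp near px (245,250), moved towards the middle. The near (+) end is still the one that rises, so the balance point is further towards −y.

```bash
python3 - <<'E'
from h import *
lift(-.006,settle=.2)
slide(-.018);print(F(),dz_fit(0)[:3],env.get_obs()["tool_pos"])
r=probe();save(r[3],"lift3");print(env.get_obs()["t"])
b=np.load("base.npz")["side"];q=prof("side")[1];print((q-b)*1000)
E
```

```text
[ 0.4709 -1.9962 -4.3849 -0.3734 -0.0554  0.0369] (np.float64(0.14505869997038), np.float64(-0.12358878828028091), np.int64(14)) [0.51   0.2181 0.1451]
lift 0.003 Fabs [-0.2535  0.3549 -7.3437] Frel [-0.3487  1.7976 -2.8223] mid,deg [ 3.64  1.34 19.  ]
lift 0.006 Fabs [-0.1039 -0.2694 -7.6729] Frel [-0.1991  1.1733 -3.1515] mid,deg [ 7.53  2.68 19.  ]
17.2
[     nan  -0.4588  -0.3384   0.8261  -0.0643      nan      nan   2.5182
  -8.611   -3.9053   3.3102   3.4589   4.3296  -0.2182      nan  12.6305
  37.3144   8.2298   6.8552   7.2502      nan      nan -26.6892   3.2147
   9.3615  10.5899  11.184   11.1341  12.1931  31.9815  12.9844   4.3688
   6.5154  14.0379  14.3125  15.1421  14.6112   8.8255      nan]
```

```bash
cat >> h.py <<'E'
def rel():
    """clamp position relative to bar middle using near roller and tool"""
    p=env.get_image("side");w=world(p)[p["z_map"]>0];d=w[:,:2]-SC;s=d@SB;l=d@np.array([SB[1],-SB[0]])
    m=(abs(l)<.02)&(w[:,2]>.092)&(w[:,2]<.125)&(s>.07)&(s<.14)
    a,b=np.percentile(s[m],[3,97]);t=(env.get_obs()["tool_pos"][:2]-SC)@SB
    return "roller s %.4f..%.4f tool s %.4f"%(a,b,t)
E
python3 - <<'E'
from h import *
lift(-.006,settle=.2);print(rel())
slide(-.010);print(rel(),dz_fit(0)[:3])
r=probe();print(env.get_obs()["t"])
# baseline roller from first picture
p=dict(np.load("side0.npz"));w=world(p)[p["z_map"]>0];d=w[:,:2]-SC;s=d@SB;l=d@np.array([SB[1],-SB[0]])
m=(abs(l)<.02)&(w[:,2]>.092)&(w[:,2]<.125)&(s>.07)&(s<.14);print(np.percentile(s[m],[3,97]))
E
```

```text
roller s 0.0967..0.1224 tool s -0.0428
roller s 0.0955..0.1210 tool s -0.0533 (np.float64(-0.1463415904596655), np.float64(-0.025527968416214304), np.int64(19))
lift 0.003 Fabs [-0.5619  1.7022 -7.0103] Frel [-0.8416  3.4194 -1.8386] mid,deg [ 2.26 -0.68 19.  ]
lift 0.006 Fabs [ 0.1318  0.5232 -7.975 ] Frel [-0.148   2.2404 -2.8033] mid,deg [ 5.42 -0.54 19.  ]
20.5
[0.1058 0.1323]
```

```bash
python3 - <<'E'
from h import *
lift(.006,settle=.6)
for i in range(4): print(F()[:3],dz_fit(.01)[:3]);env.pause(.25)
print(rel(),env.get_obs()["t"])
E
```

```text
[-0.0573  1.6459 -6.7633] (np.float64(10.967751483775226), np.float64(-0.8871151583634347), np.int64(19))
[ 0.0586  1.8241 -6.6629] (np.float64(11.049913063424272), np.float64(-0.9248639726937293), np.int64(17))
[ 0.0108  2.0699 -6.7572] (np.float64(10.979922175002558), np.float64(-0.9383365163945478), np.int64(18))
[ 0.2501  1.9834 -6.8386] (np.float64(10.94389351297609), np.float64(-0.8726619272633866), np.int64(18))
roller s 0.0735..0.1369 tool s -0.0529 23.3333
```

```bash
python3 - <<'E'
from h import *
p=env.get_obs()["tool_pos"];env.move_linear(p+np.r_[SB*.006,.004],speed=.02);env.pause(.5)
for i in range(3): f=F();r=dz_fit(.014);print(f,r[:3]);env.pause(.3)
save(r[3],"lift5");print(env.get_obs()["t"])
E
```

```text
[ 0.0323 -0.2054 -7.8381  0.0121  0.016   0.0182] (np.float64(12.331851799888595), np.float64(-4.073058104739562), np.int64(19))
[-0.1432 -0.018  -7.6776 -0.0228  0.0407  0.0206] (np.float64(12.369743217969026), np.float64(-4.208531694208756), np.int64(20))
[ 0.0861 -0.0172 -7.3068 -0.0215  0.0504 -0.0044] (np.float64(12.313631946941653), np.float64(-4.117630702201888), np.int64(20))
25.7917
```

View pics/lift5.png

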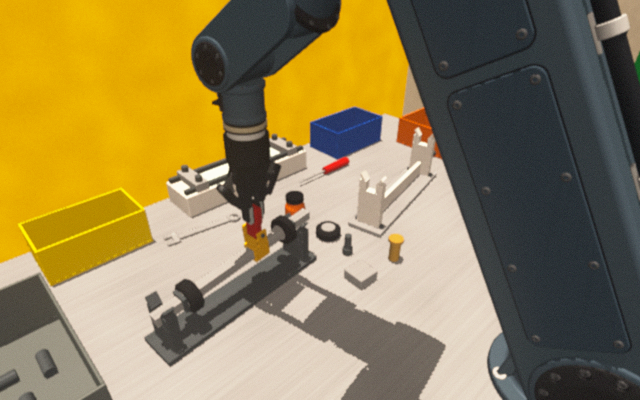

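Both ends now hang free of side force. The far end is high and the near roller is low (px (188,295)), at −4.1° with the near end just touching. The balance point is therefore between the last two clamp positions, so I'll move back by about half that gap.

```bash
python3 - <<'E'
from h import *
p=env.get_obs()["tool_pos"];env.move_linear([p[0],p[1],.1455],speed=.03);env.pause(.2);print(F()[:3],rel())
for i in range(3):
    if F()[2]>-.5: break
    lift(-.0005,settle=.1);print(F()[:3])
slide(.005);print(F()[:3],rel(),env.get_obs()["tool_pos"])
r=probe(2,.004);print(rel(),env.get_obs()["t"])
E
```

```text
[-0.5386 -0.0327 -7.4272] roller s 0.1020..0.1289 tool s -0.0469
[ 0.0345  0.2129 -6.0186]
[-1.5597 -0.6582  0.8326]
[-1.164  -0.3921  1.0103] roller s 0.1021..0.1300 tool s -0.0417 [0.5101 0.2193 0.1451]
lift 0.004 Fabs [ 0.1609 -0.3756 -7.4892] Frel [ 1.6789 -0.4182 -8.5783] mid,deg [ 2.83 -0.95 20.  ]
lift 0.008 Fabs [ 0.0441 -0.1587 -7.8515] Frel [ 1.5621 -0.2013 -8.9405] mid,deg [ 6.91 -1.   20.  ]
roller s 0.0787..0.1317 tool s -0.0417 30.875
```

```bash
python3 - <<'E'
from h import *
lift(-.008,sp=.03,settle=.15);print(F()[:3])
for i in range(3):
    if F()[2]>-.5: break
    lift(-.0005,settle=.1);print(F()[:3])
slide(.001)
lift(.008,sp=.03,settle=.5)
for i in range(2):print(F()[:3],dz_fit(0)[:3],rel(),env.get_obs()["t"])
E
```

```text
[ 0.3999  0.4407 -5.1203]
[-0.728   0.1775  0.8258]
[ 0.2234 -0.231  -7.7361] (np.float64(6.944558984939038), np.float64(-0.3182592807535583), np.int64(20)) roller s 0.0746..0.1359 tool s -0.0408 33.875
[ 0.1318  0.1638 -7.2376] (np.float64(7.229335648354923), np.float64(-0.23941115407326308), np.int64(19)) roller s 0.0740..0.1365 tool s -0.0409 34.1083
```

```bash
python3 - <<'E'
from h import *
lift(.12,sp=.05,settle=1.0)
p,q=prof("side",SC,SB,.195,.012,(-.03,.04));ok=np.isfinite(q)&(abs(q-np.nanmedian(q))<.006)
k=np.polyfit(BINS[ok],q[ok],1);print("level",k[1],np.degrees(k[0]),ok.sum(),BINS[ok]);save(p,"up")
t=env.get_obs();d=t["tool_pos"][:2]-SC;lat=d@np.array([SB[1],-SB[0]]);print("s,lat",d@SB,lat,t["tool_pos"],t["t"])
g=CC+CB*(-.039)+np.array([CB[1],-CB[0]])*lat
env.move_linear([*g,t["tool_pos"][2]],ori=ori(CB,1),speed=.09);env.pause(.8)
for c in("top","side"):
    p=env.get_image(c);save(p,c+"H");np.savez(c+"H.npz",**p)
print(env.get_obs()["tool_pos"],F(),env.get_obs()["t"])
E
```

```text
level 0.21081652463748873 -0.2308765077988929 28 [-0.19 -0.18 -0.17 -0.16 -0.15 -0.14 -0.1  -0.09 -0.08 -0.07 -0.02 -0.01
  0.    0.01  0.02  0.03  0.04  0.05  0.06  0.07  0.08  0.09  0.13  0.14
  0.15  0.16  0.17  0.18]
s,lat -0.0408576671833413 0.0014573019678111466 [0.5106 0.2202 0.2731] 37.7083
[ 0.5278 -0.2987  0.2731] [ 0.1241 -0.6006 -7.8749 -0.0271  0.021   0.015 ] 44.6583
```

View pics/topH.png

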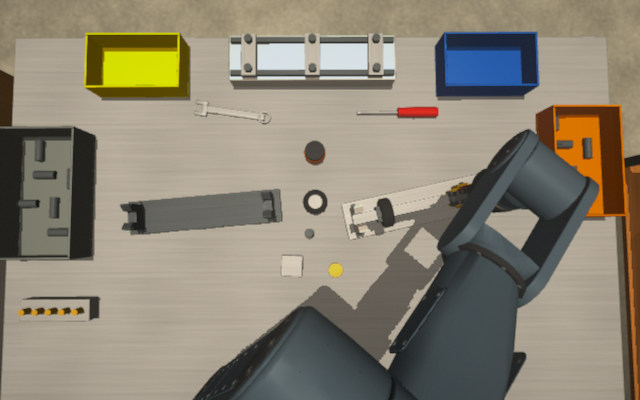

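View pics/sideH.png

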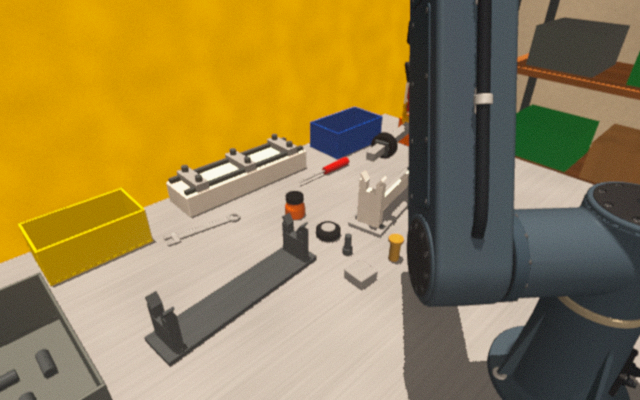

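The bar now hangs over the cradle. In the top view the near roller is at px (385,212) and the eye is under the gripper at (460,192). The stand is empty and nothing else has moved. Next I'll measure how the bar lines up with the cradle.

```bash
python3 - <<'E'
from h import *
N=np.array([CB[1],-CB[0]])
for c in("top","side"):
    p=dict(np.load(c+"H.npz"));w=world(p);m=(p["z_map"]>0)&(w[...,2]>.15)&(w[...,2]<.25);w=w[m];f=p["frame"][m]
    d=w[:,:2]-CC;s=d@CB;l=d@N
    k=(abs(l)<.06)&(s>-.2)&(s<.21)
    for a in np.arange(0,.2,.01):
        j=k&(abs(s-a-.005)<.005)&(abs(w[:,2]-.2105)<.007)
        if j.sum()>3: print(c,"%.3f n%d l %.4f..%.4f mid %.4f z %.4f"%(a,j.sum(),l[j].min(),l[j].max(),np.median(l[j]),np.median(w[j,2])))
    j=k&(s>.05)&(w[:,2]>.18); print("s max",np.percentile(s[j],99)); j=k&(w[:,2]>.222)&(s>.08)&(s<.14); print("roller s",np.percentile(s[j],[2,98]) if j.any() else None)
E
```

```text
top 0.000 n49 l -0.0086..0.0112 mid 0.0013 z 0.2116
top 0.010 n48 l -0.0084..0.0112 mid 0.0022 z 0.2116
top 0.020 n48 l -0.0086..0.0110 mid 0.0007 z 0.2117
top 0.030 n49 l -0.0084..0.0107 mid 0.0011 z 0.2124
top 0.040 n48 l -0.0086..0.0110 mid 0.0012 z 0.2121
top 0.050 n48 l -0.0084..0.0108 mid 0.0011 z 0.2116
top 0.060 n47 l -0.0086..0.0110 mid 0.0017 z 0.2112
top 0.070 n47 l -0.0084..0.0108 mid 0.0013 z 0.2116
top 0.080 n47 l -0.0086..0.0110 mid 0.0011 z 0.2114
top 0.090 n34 l -0.0192..0.0108 mid 0.0014 z 0.2123
top 0.100 n15 l -0.0285..0.0302 mid -0.0218 z 0.2152
top 0.110 n22 l -0.0282..0.0299 mid 0.0009 z 0.2142
top 0.120 n50 l -0.0247..0.0293 mid -0.0048 z 0.2158
top 0.130 n56 l -0.0142..0.0166 mid 0.0006 z 0.2114
top 0.140 n50 l -0.0088..0.0110 mid 0.0013 z 0.2114
top 0.150 n47 l -0.0085..0.0110 mid 0.0013 z 0.2116
top 0.160 n48 l -0.0088..0.0107 mid 0.0009 z 0.2110
top 0.170 n48 l -0.0086..0.0110 mid 0.0011 z 0.2112
top 0.180 n8 l -0.0072..0.0094 mid 0.0021 z 0.2096
s max 0.18026823550687612
roller s [0.1003 0.1231]
side 0.000 n19 l -0.0085..0.0110 mid -0.0021 z 0.2122
side 0
[... 206 characters left out ...]
121
side 0.050 n20 l -0.0069..0.0118 mid -0.0004 z 0.2120
side 0.060 n17 l -0.0070..0.0117 mid -0.0016 z 0.2124
side 0.070 n11 l -0.0076..0.0085 mid -0.0055 z 0.2118
side 0.100 n4 l -0.0263..-0.0226 mid -0.0242 z 0.2115
side 0.110 n13 l -0.0268..-0.0232 mid -0.0251 z 0.2102
side 0.120 n62 l -0.0262..0.0304 mid -0.0154 z 0.2107
side 0.130 n56 l -0.0128..0.0184 mid 0.0000 z 0.2127
side 0.140 n26 l -0.0076..0.0136 mid -0.0025 z 0.2118
side 0.150 n22 l -0.0076..0.0114 mid -0.0005 z 0.2114
side 0.160 n23 l -0.0071..0.0134 mid 0.0008 z 0.2120
side 0.170 n26 l -0.0070..0.0128 mid -0.0012 z 0.2115
side 0.180 n39 l -0.0070..0.0127 mid 0.0023 z 0.2087
s max 0.18553278921516422
roller s [0.1064 0.128 ]
```

```bash
python3 - <<'E'
from h import *
N=np.array([CB[1],-CB[0]])
t=env.get_obs()["tool_pos"];g=t[:2]+.003*CB-.0012*N
env.move_linear([*g,t[2]],speed=.02);env.move_linear([*g,.192],speed=.04);env.pause(.4);print(F(),env.get_obs()["t"])
while 1:
    lift(-.001,sp=.02,settle=.1);f=F(3);z=env.get_obs()["tool_pos"][2];print(z,f[:4])
    if f[2]>-1 or z<.1835: break
p=env.get_image("top");save(p,"seat");w=world(p);d=w[...,:2]-CC;s=d@CB;l=d@N
for a in(.02,.06,.09,.145,.158,.17): j=(p["z_map"]>0)&(abs(s-a)<.006)&(abs(l)<.008)&(w[...,2]>.1)&(w[...,2]<.2);print(a,np.median(w[...,2][j]))
print(env.get_obs()["t"])
E
```

```text
[ 0.2431  0.5888 -7.7174 -0.0255  0.0177 -0.0282] 47.675
0.19100292240240951 [-0.2983 -0.1958 -7.5381 -0.0037]
0.1900181833346236 [ 0.0521  0.1074 -7.8097 -0.0065]
0.18901423826713376 [ 0.6329 -0.1357 -7.7661  0.002 ]
0.1880329417010757 [-0.2368  0.0359 -7.2117  0.0134]
0.1870451924336608 [-0.5314  0.2045 -8.2244 -0.007 ]
0.18603803240396805 [-0.1458  0.4632 -7.8368 -0.0231]
0.18519260719936814 [ 0.0169 -0.175  -6.3561 -0.0456]
0.18503316684557908 [-1.6313  1.5931  2.5497  0.3373]
0.02 0.12394120849321477
0.06 0.1239039630134916
0.09 0.12447497210614533
0.145 0.12338047599763446
0.158 0.12438112239657295
0.17 0.12474948538891106
51.325
```

```bash
python3 - <<'E'
from h import *
N=np.array([CB[1],-CB[0]])
env.ungrasp();env.pause(.2);lift(.12,sp=.08,settle=.1)
q=env.get_obs()["qpos"].copy();q[0]-=.55;env.move_joints(q);env.pause(.3)
p=env.get_image("top");save(p,"end");w=world(p);d=w[...,:2]-CC;s=d@CB;l=d@N
for a in(-.17,-.158,-.145,-.09,.02,.06,.09,.145,.158,.17): j=(p["z_map"]>0)&(abs(s-a)<.006)&(abs(l)<.008)&(w[...,2]>.1)&(w[...,2]<.2);print(a,np.median(w[...,2][j]) if j.any() else None)
j=(p["z_map"]>0)&(abs(l)<.008)&(abs(w[...,2]-.125)<.005);print("ends",s[j&(abs(s)<.22)].min(),s[j&(abs(s)<.22)].max())
for n in("spare_roller","cap_screw","grease_jar","wrench","screwdriver","gauge_block","setting_pin"): print(n,[np.round(x["at"],3).tolist() for x in env.look_for(p,n)[:1]])
print(F(),env.get_obs()["t"])
E
```

```text
-0.17 0.1244140791474837
-0.158 0.12410424268943654
-0.145 0.12411844852459875
-0.09 0.12464490641216042
0.02 0.1244216106632785
0.06 0.12462926446884615
0.09 0.12403319829916026
0.145 0.12440417726126984
0.158 0.12467937140379715
0.17 0.12415578916034431
ends -0.1855786663436475 0.18364545887172068
spare_roller [[0.53, -0.008, 0.026]]
cap_screw [[0.364, -0.057, 0.061]]
grease_jar [[0.644, -0.004, 0.059]]
wrench [[0.75, 0.206, 0.005]]
screwdriver [[0.747, -0.253, 0.02]]
gauge_block [[0.373, 0.049, 0.024]]
setting_pin [[0.367, -0.058, 0.056]]
[ 0.1688  0.0068 -0.0862 -0.0078  0.0341  0.008 ] 56.0333
```

View pics/end.png

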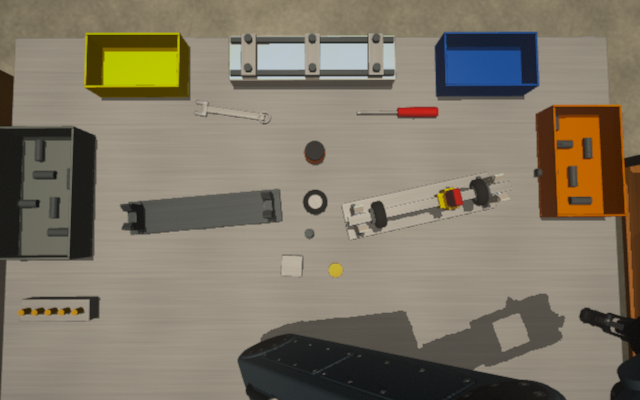

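The bar lies level in both white saddles, with its rollers at px (378,213) and (480,190). The cap screw is still at (309,233), so the network's different position for it was a mix-up with the setting pin.

```bash
python3 -c "
from h import *
env.job_done();print(env.get_obs()['t'])"
```

```text
the job is handed in; nothing more can be done
the job is handed in; nothing more can be done
```

The roller bar is seated level in both saddles of the white cradle, and the gripper has let go and is clear of it. I handed the job in after about 56 s of robot time.

- **Balancing:** I slid the clamp and tried small lifts of up to about 16 mm. The bar balanced with the clamp about 38 mm toward `roller_n`. The largest tilt was about 4°, seen in one trial lift.
- **Lift:** I lifted it about 120 mm more. It hung at −0.23° and still for a second before I carried it to the cradle.
- **Seating:** I corrected the bar's position over the cradle by 3 mm along and 1.2 mm across, then lowered it in 1 mm steps. The push-up at contact was about 2.5 N.
- **Last checks:** The bar's top measured 124–125 mm (nominal 125) at all ten points along its length, including both saddles. Its ends were at −186 and +184 mm, so it is centred to about 1 mm. The force on the tool was about zero.
- **Other things on the bench:** They look unmoved in the last picture, and the detected positions agree within about 5 mm for six of the seven. The exception is the cap screw: the network gave the setting pin's place for it, but the picture shows it where it started.
- **Other disagreement:** During the trial lifts, residual forces made the force-based weight estimates inconsistent. One early "balanced" reading was also false, probably from a collar rubbing on the stand. I relied on the tilt measured by camera instead.

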